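# Draw the loose fruit-sample chest tight

## Task

Two identical insulated sample chests stand on the packing bench; one is properly latched, but the other's lid still stands proud of its rubber gasket. Turn the loose chest's T-handle clockwise, all the way to its stop, so that the lid is drawn tight, then let go of it. Leave the other chest latched as it is.

Things in the scene. Friction and masses are not known exactly. Their poses are not given: they have to be found in the camera images.
- handle_a (a point): Middle of the T-handle's crossbar on the LOOSE chest: steel bar 90 mm long, 16 wide, 18 high, on a 22 mm stem (the turning axis); 37 mm above the lid's top, clear space under both arms. Mid-width of the lid, 50 mm from its front edge (nearest the robot). x along the bar, y across, z up the axis (leans up to 3 degrees). By eye: this bar points front to back and its lid's front edge stands high.
- latch_a (a joint): Turn of the loose chest's T-handle, rad: 0 = bar straight front to back, fully loose; grows clockwise seen from above; 1.57 = bar parallel to the lid's front edge, at its stop, lid tight. Starts at 0.1 to 0.4. Friction and gasket together resist with about 0.2 N m; the handle stays where it is left.
- lid_a (a joint): How far the loose chest's lid is drawn down, rad about its rear hinge: 0 = proud (front edge 12 mm high over a black gasket), 0.05 = tight. Driven by the latch's cam in proportion to the turn; the handle sinks 9.5 mm over the whole turn. Chest: cream box 240 mm deep, 220 wide, 120 high, lid 30 thick, fixed to the bench.
- latch_b (a joint): The same turn for the other, identical chest, properly latched: starts at 1.5 to 1.57 (bar parallel to its front edge, lid down) and is to stay there. The two stand side by side, left and right of the robot's centre line; which is the loose one varies. A steel mug 100 mm high stands between them, a flat sizing ring lies in front.

How it is judged:
At the end, for the whole second after the job is handed in: The loose chest's T-handle is turned clockwise to within 0.21 rad (12 degrees) of its stop and stays there at rest, its lid is drawn down tight (at least 0.042 of 0.05 rad), and the other chest's handle is still within 0.21 rad of its stop (value of joint each of latch_a, latch_b above 1.36 rad and value of joint lid_a above 0.042 rad and velocity of joint latch_a below 0.05 rad/s); the robot touches nothing.
It fails at once if the latched chest's handle is turned loose (more than 0.27 rad from its stop) (value of joint latch_b below 1.3 rad).
It also fails if it takes over 32 s, if anything falls off the work surface, if the arm or the gripper's body presses on something with over 40 N, if the wrist force passes 120 N, or if a joint passes its speed limit or range.

## Robot

A 6-joint arm with a two-finger parallel gripper is mounted at the origin on the work surface. World frame = base frame: x ahead of the robot, y to its left, z up, the work surface at z = 0. Lengths are in m, angles in rad, forces in N, time in s.
With the tool pointing down it reaches from about 0.3 to 0.875 m from the base axis. Payload 6.4 kg.
Tool frame: the origin (TCP) lies between the finger pads; the fingertips stand manip.tip_reach ahead of it and the grasp point (between the pads) lies 3 mm ahead of it (manip.tip_reach is the distance from the TCP to the fingertips, in m); z points along the fingers, y is the line along which they close (so a half turn about z gives the same grasp; the last joint's range is limited). The gripper opens to 88 mm and grips with 3 to 60 N. Pads are 18 mm wide; open, the fingers measure 123 mm over their backs; the gripper's body (75 mm by 187 mm) begins 45 mm behind the grasp point.
Start: joints at [-1.487, 0.181, 1.607, -0, 1.354, -0.206], TCP at [0.164, -0.551, 0.261] pointing down, gripper open.
Joint ranges: [-2.99, 2.99], [-0.89, 2.07], [0.3, 2.58], [-1.14, 4.28], [0, 2.63], [-3.12, 3.12]. Speed limits (rad/s): [2.57, 2.57, 3.01, 3.14, 3.14, 3.14].

## Interface

Orientations are given as a unit quaternion [x, y, z, w].
In Python, from cell import manip gives the robot as it stands.
- The arm moves only by the tool servo_tool, never from a script. Its argument "moves" is a list of rows, each a list of 3 entries, a list of its own where there are three numbers: the turn, a rotation vector about the tool's x, y, z in rad, then the shift along the tool's x, y, z in cm, then the opening, from -1 (shut) to 1 (fully open), so that 0 is half open. In form: [[[wx, wy, wz], [x, y, z], gripper], ...]. A call has exactly 8 rows; each row shifts and turns the commanded pose from where the row before left it, along the tool's axes as they then stand; what a row does not reach is not made up. A row lasts 1/8 s, in which the tool goes at most 62.5 mm and 10.7 degrees, less where a joint would pass 70% of its speed; a pose out of reach is approached as far as the arm can. A call is refused whole if a number of a shift passes 6.25 or a number of a turn 0.188, either way. A call with a gripper value outside its range is refused whole. The fingers move at their own pace and stop on an object; "grip_force" is the grip in N (left out, the last holds). Time passes only in rows, so rows that do not move let the fingers close, or fill a call up. It gives the time, the measured TCP pose, the force, the opening and the grip force at its end, in the units of the state.
- manip.read_state(): the state, without advancing time (a new reading comes with each control period).
- manip.capture(name): name is "scene" or "side" or "wrist"; returns a dict with "color" (420x560x3 uint8, red, green, blue), "depth" (420x560 float32, m along the optical axis (not along the pixel's ray), 0 where there is no reading), "fx", "fy", "cx", "cy" (pixels), "k1" (the pictures are not rectified: a ray, as slopes to the right and down, at radius r is drawn at 1 + k1 r^2 times it, then the intrinsics apply), "position" and "attitude" of the camera in the world. Camera axes: x right, y up, looking along -z (the intrinsics and any distortion apply to the point x, -y, -z); pixel columns grow to the right and rows downward; lengths in m; the calibration is good to about 2 mm. A picture is of the moment at which its call begins.
- manip.hand_in(): hands the job in; it is judged then, once.
The state is a dict: "time": time; "joints": joint angles; "qd": joint speeds; "joint_efforts": joint torques, N m; "position": TCP position; "tool_rot": TCP orientation; "ft_force": force on the tool from outside, world axes, zero at the start; "wrist_torque": the same for the moment, N m; "gripper_width": finger opening in m; "grasp_force": force on a finger pad.
Only numpy, scipy, OpenCV 4.12 (cv2) and the standard library are available. Lean on these libraries where they do the work, as an engineer would, in place of code of your own. Each camera call takes 0.05 s, during which the arm holds its last target. There are 200 camera calls.

## Working session

There is one attempt and no reset: what is moved stays moved. The work goes in short steps, Python scripts to look and compute and a tool call to move; the robot and the scene stay as the last step left them, time stands still between calls to the robot, and variables do not carry over. Pictures are saved under pics/ and viewed, at most 10 in all, crops included, and the job is handed in when it is done.

Besides the shell and the picture viewer there is one more tool, called after "Emit:" by a JSON object that holds its "method" and its "body", one argument or row to a line. servo_tool: Moves the arm, as the interface text tells. Its arguments: {"type":"object","properties":{"moves":{"type":"array","items":{"type":"array"}},"grip_force":{"type":"number"}},"required":["moves"]}

```bash
mkdir -p pics
cat > h.py <<'E'
import numpy as np, cv2
from cell import manip
from scipy.spatial.transform import Rotation as R
def cap(n):
    c=manip.capture(n); np.save('/tmp/%s.npy'%n,c,allow_pickle=True); return c
def load(n): return np.load('/tmp/%s.npy'%n,allow_pickle=True).item()
def world(c,u,v,d=None):
    u=np.asarray(u,float);v=np.asarray(v,float)
    if d is None: d=c['depth'][v.astype(int),u.astype(int)]
    x=(u-c['cx'])/c['fx'];y=(v-c['cy'])/c['fy']
    a,b=x.copy(),y.copy()
    for _ in range(8):
        s=1+c['k1']*(a*a+b*b); a=x/s;b=y/s
    p=np.stack([a*d,-b*d,-d*np.ones_like(a)],-1)
    A=np.asarray(c['attitude']); r=R.from_quat(A) if A.size==4 else R.from_matrix(A)
    return r.apply(p.reshape(-1,3)).reshape(p.shape)+np.asarray(c['position'])
E
python3 - <<'E'
from h import *
for n in('scene','side'):
    c=cap(n); cv2.imwrite('pics/%s0.png'%n,c['color'][...,::-1])
    print(n,c['position'],c['attitude'],c['fx'],c['k1'])
s=manip.read_state();print(s, manip.tip_reach)
E
```

```text
scene [ 1.00879179 -0.56142203  0.70417439] [0.41902129 0.13490407 0.2691801  0.85660033] 427.7383540583636 -0.13130740314457257
side [ 0.37801758 -0.81531269  0.90294589] [ 0.42250616 -0.05686931 -0.13541838  0.89438039] 535.9068197776807 -0.10040219705037784
{'time': 0.1, 'joints': array([-1.48727814e+00,  1.81488434e-01,  1.60786931e+00, -9.87589461e-06,
        1.35378683e+00, -2.06288794e-01]), 'qd': array([ 0.00014258, -0.00019106, -0.00312605, -0.00072953, -0.00182352,
        0.00017236]), 'joint_efforts': array([ 9.91976194e-04, -4.34817553e+01, -3.42696941e+01,  7.04005826e-02,
        3.39314528e-02, -3.32780621e-05]), 'position': array([ 0.16429972, -0.55057782,  0.25990671]), 'tool_rot': array([ 9.89519394e-01,  1.44397943e-01,  4.27903705e-05, -7.74793648e-04]), 'ft_force': array([0.53307433, 0.25583114, 0.06057259]), 'wrist_torque': array([-0.00982507, -0.042414  ,  0.00656974]), 'grasp_force': 0.0, 'gripper_width': 0.0885404016949464} 0.022
```

View pics/scene0.png

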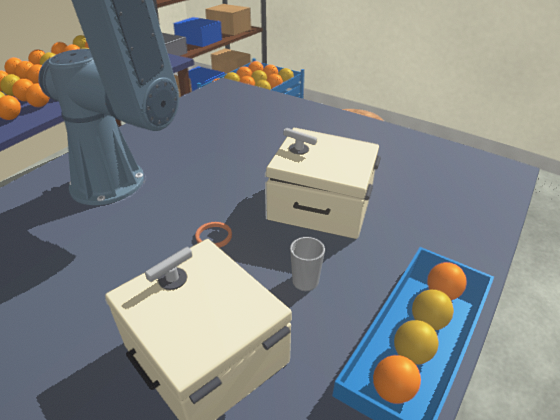

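View pics/side0.png

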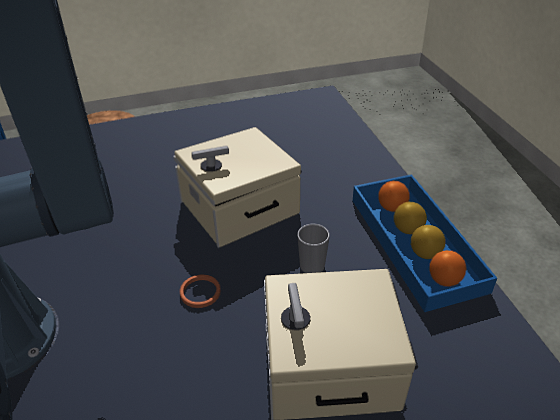

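The far (left, y>0) chest is the loose one: its bar runs front to back (scene px (285,131)–(316,140), side px (193,155)–(228,150)) and the gasket gap is visible. The near chest's bar lies along its front edge.

Run:
```python
from h import *
for n,box,lid in(('scene',(275,120,325,155),[(350,145),(365,155),(340,180),(280,165),(320,170),(372,146)]),('side',(185,140,235,172),[(255,140),(285,165),(230,185),(190,160),(240,170),(220,190)])):
    c=load(n); u0,v0,u1,v1=box
    V,U=np.mgrid[v0:v1,u0:u1]; P=world(c,U,V).reshape(-1,3); 
    col=c['color'][v0:v1,u0:u1].reshape(-1,3).astype(int)
    L=world(c,*np.array(lid).T); print(n,L.round(3).tolist())
    A=np.c_[L[:,:2],np.ones(len(L))]; k=np.linalg.lstsq(A,L[:,2],rcond=None)[0]; print('plane',k, (A@k-L[:,2]).round(3))
    h=P[:,2]-(P[:,:2]@k[:2]+k[2])
    m=(h>.024)&(h<.06)&(np.abs(P[:,0]-L[:,0].mean())<.3)
    Q=P[m]; print(m.sum(),Q.min(0),Q.max(0),'h',np.percentile(h[m],[5,50,95]))
    t=Q[h[m]>np.percentile(h[m],95)-.004]
    (cx,cy),sz,an=cv2.minAreaRect(Q[:,:2].astype(np.float32)*1000); print('rect',cx,cy,sz,an)
    (cx,cy),sz,an=cv2.minAreaRect(t[:,:2].astype(np.float32)*1000); print('top',len(t),cx,cy,sz,an,t[:,2].mean())
    # lid outline
    V,U=np.mgrid[100:260,150:400]; P=world(c,U,V).reshape(-1,3); h=P[:,2]-(P[:,:2]@k[:2]+k[2]); P=P[(abs(h)<.006)&(P[:,1]>0)&(np.linalg.norm(P[:,:2]-L[:,:2].mean(0),axis=1)<.25)]
    print('lid',cv2.minAreaRect(P[:,:2].astype(np.float32)*1000))
```

```text
scene [[0.611, 0.347, 0.155], [0.664, 0.326, 0.153], [0.665, 0.19, 0.154], [0.521, 0.156, 0.16], [0.608, 0.196, 0.156], [0.658, 0.383, 0.151]]
plane [-0.04303919 -0.00914164  0.18414219] [-0.001 -0.001  0.     0.    -0.     0.001]
302 [0.4744646  0.23373949 0.18348963] [0.56276642 0.2557518  0.20989469] h [0.02850358 0.04154247 0.04736355]
rect 518.467529296875 244.96331787109375 (89.12847900390625, 18.81127166748047) 5.5758161544799805
top 123 518.6484375 245.48255920410156 (87.39691162109375, 17.490798950195312) 4.606509685516357 0.2056660686244725
lid ((584.0387573242188, 263.9635009765625), (238.02859497070312, 222.3625946044922), 15.537348747253418)
side [[0.647, 0.331, 0.155], [0.686, 0.197, 0.157], [0.541, 0.155, 0.161], [0.47, 0.286, 0.16], [0.578, 0.211, 0.157], [0.515, 0.141, 0.163]]
plane [-0.02368032 -0.02335078  0.17726742] [-0.    -0.    -0.    -0.     0.002 -0.001]
331 [0.47003985 0.23359801 0.18361413] [0.56101628 0.2569739  0.2107667 ] h [0.02914035 0.04204491 0.04785062]
rect 515.69580078125 244.7045135498047 (91.23295593261719, 19.94976043701172) 3.505866050720215
top 127 515.1580200195312 245.06292724609375 (87.83573150634766, 19.168546676635742) 3.505866050720215 0.2056064072800865
lid ((581.1630859375, 265.4341125488281), (242.62469482421875, 225.51136779785156), 15.595401763916016)
```

Emit:
{"method": "servo_tool", "body": {
  "moves": [
    [[0,0,0],[3.54,-4.13,-0.2],1],
    [[0,0,0],[3.54,-4.13,-0.2],1],
    [[0,0,0],[3.54,-4.13,-0.2],1],
    [[0,0,0],[3.54,-4.13,-0.2],1],
    [[0,0,0],[3.54,-4.13,-0.2],1],
    [[0,0,0],[3.54,-4.13,-0.2],1],
    [[0,0,0],[3.54,-4.13,-0.2],1],
    [[0,0,0],[3.54,-4.13,-0.2],1]
  ],
  "grip_force": 55
}}

```text
time: 1.1
position: [0.3415, -0.1518, 0.2767]
tool_rot: [0.99, 0.144, 0.0, 0.0]
ft_force: [0.7, -1.0, -0.6]
gripper_width: 0.0881
grasp_force: 0.0
```

Emit:
{"method": "servo_tool", "body": {
  "moves": [
    [[0,0,0],[3.54,-4.13,-0.2],1],
    [[0,0,0],[3.54,-4.13,-0.2],1],
    [[0,0,0],[3.54,-4.13,-0.2],1],
    [[0,0,0],[3.54,-4.13,-0.2],1],
    [[0,0,0],[3.54,-4.13,-0.2],1],
    [[0,0,0],[3.54,-4.13,-0.2],1],
    [[0,0,0],[3.54,-4.13,-0.2],1],
    [[0,0,0],[3.54,-4.13,-0.2],1]
  ]
}}

```text
time: 2.1
position: [0.5186, 0.2459, 0.2924]
tool_rot: [0.989, 0.145, -0.0, 0.0]
ft_force: [1.2, -0.0, -0.1]
gripper_width: 0.0885
grasp_force: 0.0
```

Emit:
{"method": "servo_tool", "body": {
  "moves": [
    [[0,0,-0.182],[0,0,0],1],
    [[0,0,-0.182],[0,0,0],1],
    [[0,0,-0.182],[0,0,0],1],
    [[0,0,-0.182],[0,0,0],1],
    [[0,0,-0.182],[0,0,0],1],
    [[0,0,-0.182],[0,0,0],1],
    [[0,0,-0.182],[0,0,0],1],
    [[0,0,-0.182],[0,0,0],1]
  ]
}}

```text
time: 3.1
position: [0.518, 0.244, 0.2922]
tool_rot: [0.64, 0.768, -0.0, -0.0]
ft_force: [-0.3, 0.5, -0.2]
gripper_width: 0.0882
grasp_force: 0.0
```

Emit:
{"method": "servo_tool", "body": {
  "moves": [
    [[0,0,-0.182],[0,0,0],1],
    [[0,0,-0.182],[0,0,0],1],
    [[0,0,-0.182],[0,0,0],1],
    [[0,0,-0.182],[0,0,0],1],
    [[0,0,-0.182],[0,0,0],1],
    [[0,0,-0.182],[0,0,0],1],
    [[0,0,-0.182],[0,0,0],1],
    [[0,0,0],[0,0,0],1]
  ]
}}

```text
time: 4.1
position: [0.518, 0.244, 0.2923]
tool_rot: [0.062, 0.998, -0.0, -0.0]
ft_force: [-1.0, 0.3, 0.6]
gripper_width: 0.0881
grasp_force: 0.0
```

```bash
cat > st.py <<'E'
from h import *
import sys
def st(t,yaw):
    s=manip.read_state(); r=R.from_quat(s['tool_rot']); M=r.as_matrix()
    y=np.degrees(np.arctan2(M[1,0],M[0,0]))
    print(s['time'],s['position'].round(4),'yaw',y.round(2),'z',M[:,2].round(3),'j',s['joints'].round(2),'F',s['ft_force'].round(1),'T',s['wrist_torque'].round(2),'w',s['gripper_width'],s['grasp_force'])
    print('shift cm tool',(M.T@(np.array(t)-s['position'])*100).round(2),'turn z rad',np.radians((y-yaw+180)%360-180).round(3))
st([float(a) for a in sys.argv[1:4]],float(sys.argv[4]))
E
python3 st.py .5165 .245 .212 184
python3 -c "
from h import *
c=cap('wrist');cv2.imwrite('pics/w0.png',c['color'][...,::-1])"
```

```text
4.1 [0.518  0.244  0.2923] yaw 172.93 z [-0.001 -0.    -1.   ] j [ 0.23  0.15  1.58 -0.    1.41 -1.21] F [-1.   0.3  0.6] T [ 0.12 -0.13  0.05] w 0.0881422022594009 0.0
shift cm tool [0.16 0.08 8.03] turn z rad -0.193
```

View pics/w0.png

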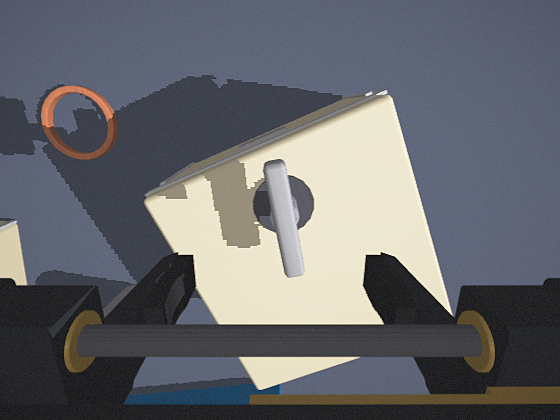

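The wrist view shows the bar from (275,165) to (295,272), about 11° off the finger axis. That matches the planned turn of −0.193.

Emit:
{"method": "servo_tool", "body": {
  "moves": [
    [[0,0,-0.097],[0,0,0],1],
    [[0,0,-0.097],[0,0,0],1],
    [[0,0,0],[0.14,0.11,2.0],1],
    [[0,0,0],[0,0,2.0],1],
    [[0,0,0],[0,0,2.0],1],
    [[0,0,0],[0,0,1.5],1],
    [[0,0,0],[0,0,0.5],1],
    [[0,0,0],[0,0,0],1]
  ]
}}

```text
time: 5.15
position: [0.5169, 0.2451, 0.2127]
tool_rot: [-0.036, 0.999, -0.0, -0.0]
ft_force: [-0.1, -0.1, 0.6]
gripper_width: 0.0877
grasp_force: 0.0
```

Emit:
{"method": "servo_tool", "body": {
  "moves": [
    [[0,0,0],[0,0,0],0],
    [[0,0,0],[0,0,0],-0.4],
    [[0,0,0],[0,0,0],-1],
    [[0,0,0],[0,0,0],-1],
    [[0,0,0],[0,0,0],-1],
    [[0,0,0],[0,0,0],-1],
    [[0,0,0],[0,0,0],-1],
    [[0,0,0],[0,0,0],-1]
  ]
}}

```text
time: 6.15
position: [0.5168, 0.2479, 0.2133]
tool_rot: [-0.036, 0.999, 0.003, 0.001]
ft_force: [0.1, 13.0, 0.2]
gripper_width: 0.0156
grasp_force: 63.6
```

```bash
python3 st.py .5165 .245 .204 105.5
```

```text
6.15 [0.5168 0.2479 0.2133] yaw -175.85 z [ 0.001  0.006 -1.   ] j [ 0.24  0.22  1.66  0.01  1.26 -1.41] F [ 0.1 13.   0.2] T [ 1.81 -0.05 -0.12] w 0.015571044255402068 63.58719727839343
shift cm tool [ 0.05 -0.29  0.93] turn z rad 1.373
```

Emit:
{"method": "servo_tool", "body": {
  "moves": [
    [[0,0,0],[0,0.27,0],-1],
    [[0,0,0.09],[0,0,0.055],-1],
    [[0,0,0.09],[0,0,0.055],-1],
    [[0,0,0.09],[0,0,0.055],-1],
    [[0,0,0.09],[0,0,0.055],-1],
    [[0,0,0.09],[0,0,0.055],-1],
    [[0,0,0.09],[0,0,0.055],-1],
    [[0,0,0],[0,0,0],-1]
  ]
}}

```text
time: 7.15
position: [0.5158, 0.248, 0.2101]
tool_rot: [0.232, 0.973, -0.0, -0.001]
ft_force: [-5.7, 2.6, 6.9]
gripper_width: 0.0155
grasp_force: 63.8
```

```bash
python3 st.py .5165 .248 .2045 105.5
```

```text
7.15 [0.5158 0.248  0.2101] yaw 153.19 z [-0.001 -0.    -1.   ] j [ 0.24  0.23  1.66 -0.    1.26 -0.86] F [-5.7  2.6  6.9] T [-0.36  0.52 -0.14] w 0.01547784730746399 63.7544334679842
shift cm tool [-0.07  0.03  0.56] turn z rad 0.832
```

Small forces, and it is turning well. I'll continue to the stop.

Emit:
{"method": "servo_tool", "body": {
  "moves": [
    [[0,0,0.1],[-0.02,-0.02,0.06],-1],
    [[0,0,0.1],[-0.02,-0.02,0.06],-1],
    [[0,0,0.1],[-0.01,-0.01,0.06],-1],
    [[0,0,0.1],[0,0,0.06],-1],
    [[0,0,0.1],[0,0,0.06],-1],
    [[0,0,0.1],[0,0,0.06],-1],
    [[0,0,0.1],[0,0,0.06],-1],
    [[0,0,0],[0,0,0],-1]
  ]
}}

```text
time: 8.15
position: [0.5147, 0.2477, 0.2059]
tool_rot: [0.551, 0.834, -0.001, -0.002]
ft_force: [-11.1, 1.6, 10.6]
gripper_width: 0.0151
grasp_force: 62.6
```

Emit:
{"method": "servo_tool", "body": {
  "moves": [
    [[0,0,0.06],[0,0,0.05],-1],
    [[0,0,0.06],[0,0,0.05],-1],
    [[0,0,0.03],[0,0,0.02],-1],
    [[0,0,0.02],[0,0,0],-1],
    [[0,0,0],[0,0,0],-1],
    [[0,0,0],[0,0,0],-1],
    [[0,0,0],[0,0,0],-1],
    [[0,0,0],[0,0,0],-1]
  ]
}}

```text
time: 9.15
position: [0.5145, 0.2476, 0.2051]
tool_rot: [0.619, 0.785, -0.002, -0.001]
ft_force: [-14.1, 1.0, 13.6]
gripper_width: 0.0157
grasp_force: 63.4
```

```bash
python3 st.py .5165 .248 .2045 105.5
```

```text
9.15 [0.5145 0.2476 0.2051] yaw 103.53 z [-0.004 -0.001 -1.   ] j [0.24 0.23 1.67 0.   1.25 0.  ] F [-14.1   1.   13.6] T [-0.12  1.67  0.94] w 0.015674928427943782 63.42928692698479
shift cm tool [-0.01  0.2   0.06] turn z rad -0.034
```

The wrist torque is now 0.94 N m with the bar at its expected stop yaw, so it has reached the stop. I'll release and lift.

Emit:
{"method": "servo_tool", "body": {
  "moves": [
    [[0,0,0],[0,-0.25,0],-1],
    [[0,0,0],[0,0,0],-0.4],
    [[0,0,0],[0,0,0],0.3],
    [[0,0,0],[0,0,0],0.6],
    [[0,0,0],[0,0,0],0.6],
    [[0,0,0],[0,0,-2],0.6],
    [[0,0,0],[0,0,-4],0.6],
    [[0,0,0],[0,0,-4],0.6]
  ]
}}

```text
time: 10.15
position: [0.5141, 0.2463, 0.3046]
tool_rot: [0.62, 0.784, -0.001, -0.0]
ft_force: [-0.0, 0.3, 0.1]
gripper_width: 0.0705
grasp_force: 0.0
```

```bash
python3 st.py .5165 .248 .3 105.5
python3 -c "
from h import *
c=cap('side');d=cap('wrist');cv2.imwrite('pics/f.png',np.vstack([cv2.resize(c['color'][100:420,:],None,fx=.9,fy=.9),cv2.resize(d['color'],(504,300))])[...,::-1])"
```

```text
10.15 [0.5141 0.2463 0.3046] yaw 103.34 z [-0.001 -0.    -1.   ] j [ 0.24  0.14  1.57 -0.    1.44  0.01] F [-0.   0.3  0.1] T [-0.03 -0.15 -0.02] w 0.07051088144238188 0.0
shift cm tool [0.11 0.28 0.46] turn z rad -0.038
```

View pics/f.png

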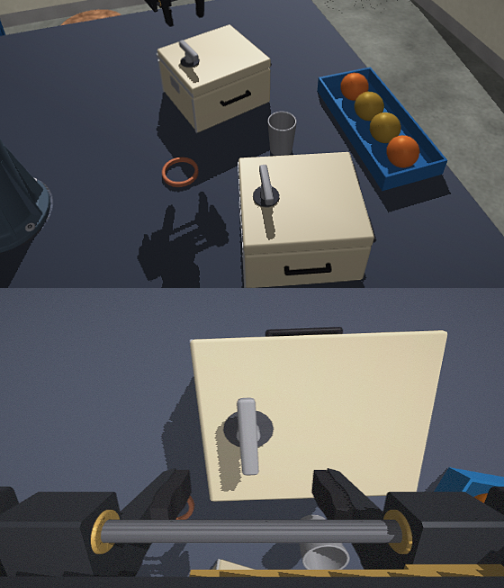

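The final views show the loose chest's lid flush. Its bar, px (246,400)–(250,473) in the lower view, is parallel to the front edge, allowing for perspective. The other chest's handle hasn't moved, and nothing touches the robot.

```bash
python3 -c "
from cell import manip
print(manip.hand_in())"
```

```text
the job is handed in; nothing more can be done
None
```

I turned the loose (left) chest's T-handle clockwise to its stop and let go; in the final pictures its lid sits flush and the other chest's handle hasn't moved. I handed the job in at about 10 s, but the hand-in returned no verdict.

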